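# Roll the former bar into its V cradle and set it against the stop

### The job

With the fingertips only, push the round wooden former bar by its side so that it rolls along the bench, up the ramp and into the V groove of the cradle, then push on its free end until it slides along the groove right up against the green end stop. Never lift, tip up or carry the bar, leave the mug, the tin cup and the tape roll where they stand, and finish clear with the bar lying still in the groove against the stop.

Things in the scene. Friction and masses are not known exactly. Their poses are not given: they have to be found in the camera images.
- bar: Loose dark round wooden bar (former for weaving) with a brass band near each end, 50 mm diameter, 160 mm long, 0.2 to 0.35 kg, lying on its side on the white bench. Origin at the middle of the bar on its axis (25 mm above the bench); x runs along the bar axis, towards the stop's side at the start; y and z turn as it rolls. It lies crooked to the groove at the start and rolls with almost no resistance.
- cradle: Plywood cradle screwed to the bench, fixed. Origin on the bench surface under the bottom line of the V groove; the groove is 145 mm long, from its open end at x = -85 mm to the stop at x = 60 mm. x runs along the groove towards the green end stop, y the way the bar rolls in, z up. Groove: from the lip down at 30 degrees to its bottom (y = 0, 3 mm high), then up at 30 degrees to the back (y = 40 mm, 26 mm high).
- lip (a point): Middle of the lip where the ramp meets the groove (cradle frame: x = -12.5, y = -20, z = 14.5 mm); axes as the cradle's. The ramp is as wide as the groove is long (x = -85 to 60 mm) and rises evenly from the bench at y = -105 mm to the lip.
- seat (a point): Where the middle of the bar is when it lies home in the groove against the stop (cradle frame: x = -20, y = 0, z = 32 mm), bar axis along x; axes as the cradle's. The bar's free end is then at x = -100 mm, 15 mm out past the groove's open end.
- stop_face (a point): Point on the face of the green end stop that the bar's end must touch, on the axis of a bar lying in the groove (cradle frame: x = 60, y = 0, z = 32 mm); axes as the cradle's. The stop is an upright green board 12 mm thick (x = 60 to 72 mm), y = -45 to 56 mm, 58 mm high.
- mug: White ceramic mug with a handle, 82 mm across, 92 mm high, standing beyond the cradle's high back. Origin at the centre of its underside. Must not be moved.
- tin_cup: Steel cup without handle, 72 mm across, 70 mm high. Origin at the centre of its underside. Must not be moved.
- tape: Yellow roll of tape lying flat, 90 mm across, 24 mm high. Origin at the centre of its underside. Must not be moved.
Not all that is in view belongs to the job. There is more than one size of the bar; the job needs the smallest.

How it is judged:
By the outcome, as a careful person would: the job done as asked, in the order asked, and still so for the second after the job is handed in, with the robot touching nothing.
It also fails if it takes over 51 s, if anything falls off the work surface, if the arm or the gripper's body presses on something with over 40 N, if the wrist force passes 120 N, or if a joint passes its speed limit or range.

### The arm

A 6-joint arm with a two-finger parallel gripper is mounted at the origin on the work surface. World frame = base frame: x ahead of the robot, y to its left, z up, the work surface at z = 0. Lengths are in mm, angles in rad, forces in N, time in s.
With the tool pointing down it reaches from about 350 to 775 mm from the base axis. Payload 7.3 kg.
Tool frame: the origin (TCP) lies between the finger pads; the fingertips stand 25 mm ahead of it and the grasp point (between the pads) lies 6 mm ahead of it; z points along the fingers, y is the direction in which the jaws open and shut (so a half turn about z gives the same grasp; the last joint's range is limited). The gripper opens to 92 mm and grips with 3 to 60 N. Pads are 19 mm wide; open, the fingers measure 130 mm over their backs; the gripper's body (75 mm by 190 mm) begins 47 mm behind the grasp point.
Start: joints at [-0.146, 0.342, 1.524, -0, 1.275, -0.146], TCP at [525.017, 0.02, 251.741] pointing down, gripper open.
Joint ranges: [-2.53, 2.53], [-0.77, 2.02], [0.04, 2.7], [-1, 4.14], [0.28, 2.66], [-3.11, 3.11]. Speed limits (rad/s): [2.57, 2.57, 3.14, 3.14, 3.14, 3.14].

### API

Orientations are given as [roll, pitch, yaw] about the fixed x, y, z axes, in that order (R = Rz(yaw) Ry(pitch) Rx(roll)).
In Python, from plant import get_obs, capture, calibration, close_job gives the robot as it stands. The module is installed in compiled form; this text tells all that it offers.
- The arm moves only by the shell command python3 -m jog 'ROWS'. ROWS is JSON, one flat list of numbers, 5 for each row, row after row: the closure, from 0 (fully open) to 1 (shut), then the shift along the tool's x, y, z in mm, then the turn about the tool's z in degrees. In form: [fingers, tx, ty, tz, yaw, fingers, tx, ty, tz, yaw, ...]. A call has 1 to 5 rows; each row shifts and turns the pose as measured when the row begins, along the tool's axes as they then stand; what a row does not reach is not made up. A row lasts 1/10 s, in which the tool goes at most 50 mm and 8.59 degrees, less where a joint would pass 70% of its speed; a pose out of reach is approached as far as the arm can. A call is refused whole if a number of a shift passes 50 or a number of a turn 8.59, either way. A call with a gripper value outside its range is refused whole. The fingers move at their own pace and stop on an object; the grip force is fixed at half the most. Time passes only in rows, so rows that do not move let the fingers close. It gives the time, the measured TCP pose, the force and the opening at its end, in the units of the state.
- get_obs(): the state, without advancing time (a new reading comes with each control period).
- capture(name): name is "scene" or "side" or "wrist"; returns (picture, depth): 420x560x3 uint8, red, green, blue; 420x560 float32, mm along the optical axis (not along the pixel's ray), 0 where there is no reading.
- calibration(name): a dict with "fovy" (degrees; the focal length in pixels is half the picture's height over the tangent of half this angle, whatever the lens; pixels are square), "cx", "cy" (the principal point, pixels), "R" (3x3) and "t" (3): a world point X has camera coordinates R X + t. Camera axes: x right, y down, z forward; pixel columns grow to the right and rows downward; lengths in mm; the calibration is good to about 2 mm. A picture is of the moment at which its call begins: read the wrist's pose just before it. calibration takes no time and is no camera call; for the wrist camera it gives the pose at the moment of the call.
- close_job(): hands the job in, once; it reports no verdict.
The state is a dict: "time": time; "joint_positions": joint angles; "dq": joint speeds; "tau": joint torques, N m; "tool_pos": TCP position; "tcp_rot": TCP orientation; "contact_force": force on the tool from outside, world axes, zero at the start; "moment": the same for the moment, N m; "grip_width": finger opening in mm.
Only numpy, scipy, OpenCV 4.12 (cv2) and the standard library are available. Lean on these libraries where they do the work, as an engineer would, in place of code of your own. Each camera call takes 0.05 s, during which the arm holds its last target.

## Working session

There is one attempt and no reset: what is moved stays moved. The work goes in short steps, Python scripts to look and compute and a shell command to move; the robot and the scene stay as the last step left them, time stands still between calls to the robot, and variables do not carry over. Pictures are saved under pics/ and viewed, and the job is handed in when it is done.

```bash
mkdir -p pics; ls; python3 - <<'E'
from plant import *
import cv2,numpy as np
print(get_obs())
for n in("scene","side","wrist"):
    c=calibration(n);print(n,{k:np.round(v,4).tolist() for k,v in c.items()})
    p,d=capture(n);cv2.imwrite(f"pics/{n}0.png",p[:,:,::-1]);np.savez(f"{n}0.npz",p=p,d=d,**c)
E
```

```text
pics
{'time': 0.0, 'joint_positions': array([-1.45972180e-01,  3.42717792e-01,  1.52501726e+00, -2.21758762e-05,
        1.27539694e+00, -1.46000860e-01]), 'dq': array([-4.24636118e-05, -6.84459641e-04, -9.01307126e-05,  1.38798731e-03,
        9.62382245e-04, -1.29132974e-03]), 'tau': array([ 7.61924657e-04, -4.31245601e+01, -2.44219762e+01,  7.17750052e-02,
        5.59406646e-02, -1.04314388e-04]), 'tool_pos': array([5.24630012e+02, 8.49741337e-02, 2.51047411e+02]), 'tcp_rot': array([-3.14006661e+00, -2.02966221e-04,  1.57083132e+00]), 'contact_force': array([ 0.48992926, -0.64590432,  0.69628081]), 'moment': array([0.02394909, 0.00702714, 0.0033943 ]), 'grip_width': 92.0269452101085}
scene {'fovy': 53.4292, 'cx': 278.5075, 'cy': 208.6368, 'R': [[0.0498, 0.9988, -0.0036], [0.6791, -0.0365, -0.7331], [-0.7324, 0.0341, -0.6801]], 't': [75.9943, -330.8883, 1646.4854]}
side {'fovy': 51.3029, 'cx': 279.9068, 'cy': 209.489, 'R': [[0.9846, -0.1747, -0.0069], [-0.1385, -0.755, -0.641], [0.1068, 0.632, -0.7676]], 't': [-566.2172, 28.6486, 1560.2967]}
wrist {'fovy': 67.7676, 'cx': 280.3892, 'cy': 206.1504, 'R': [[1.0, -0.0007, -0.0015], [-0.0003, -0.9563, 0.2925], [-0.0016, -0.2925, -0.9563]], 't': [-524.3421, -37.2421, 390.8776]}
```

View pics/scene0.png

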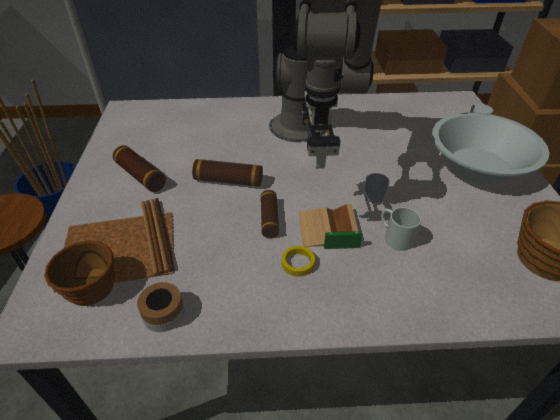

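View pics/side0.png

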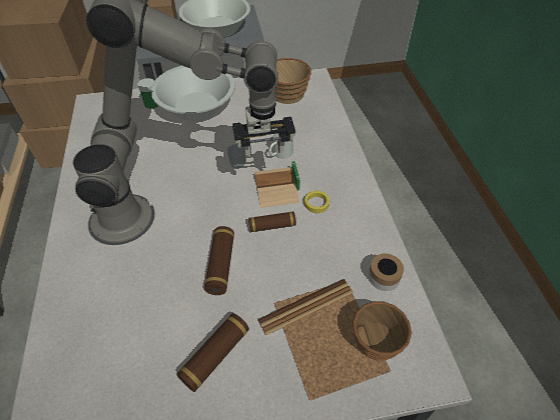

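View pics/wrist0.png

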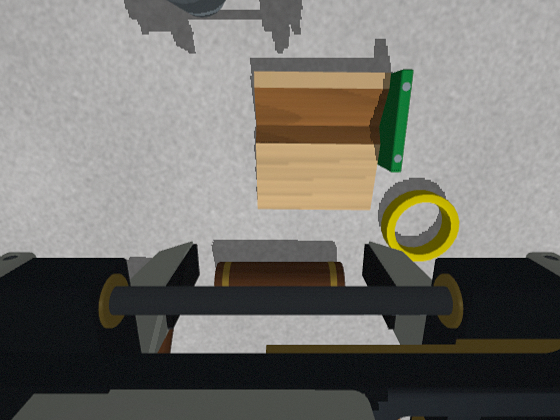

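Candidates for the bar in the scene view are (138,168), (228,173) and (269,214). The one at (269,214), also at (272,221) in the side view, looks the smallest, so I'll confirm it with measurements and a crop.

```bash
cat > h.py <<'E'
import numpy as np,cv2
def load(f): return dict(np.load(f))
def foc(c): return 210/np.tan(np.radians(float(c["fovy"]))/2)
def ray(c,u,v):
    d=np.array([(u-c["cx"])/foc(c),(v-c["cy"])/foc(c),1.]); return -c["R"].T@c["t"], c["R"].T@d
def onz(c,u,v,z):
    o,d=ray(c,u,v); return o+d*(z-o[2])/d[2]
def cloud(c):
    v,u=np.mgrid[0:420,0:560]; f=foc(c); d=c["d"]
    P=np.stack([(u-c["cx"])/f*d,(v-c["cy"])/f*d,d],-1)
    return (P-c["t"])@c["R"]   # R^T (P-t)
E
python3 - <<'E'
from h import *
for n in("scene","side","wrist"):
    c=load(n+"0.npz"); X=cloud(c); hsv=cv2.cvtColor(c["p"],cv2.COLOR_RGB2HSV)
    ok=c["d"]>0
    def rep(nm,m):
        k,l,s,ce=cv2.connectedComponentsWithStats(m.astype(np.uint8))
        for i in range(1,k):
            if s[i,4]>60:
                q=X[l==i]; print(n,nm,s[i].tolist(),"med",np.median(q,0).round(0),"p2",np.percentile(q,2,0).round(0),"p98",np.percentile(q,98,0).round(0))
    H,S,V=hsv[...,0],hsv[...,1],hsv[...,2]
    near=ok&(X[...,2]>3)&(X[...,2]<120)&(X[...,0]>200)&(X[...,0]<1000)&(abs(X[...,1])<900)
    rep("green",near&(H>45)&(H<85)&(S>120))
    rep("yel",near&(H>24)&(H<33)&(S>180))
    rep("brown",near&(H<18)&(S>90)&(V<110))
    bar=near&(H<18)&(S>90)&(V<110)
    b=X[ok&(abs(X[...,2])<2)]; 
    if n!="wrist": print(n,'bench z',np.median(X[ok&(abs(X[...,2])<15)][:,2]))
    print(n,"fixed pts:")
c=load("wrist0.npz");X=cloud(c)
for u,v,z in[(258,209,0),(372,208,0),(257,143,14.5),(378,150,14.5),(256,125,3),(254,88,26),(385,88,26),(254,71,26),(383,72,26),(412,69,58),(402,171,58),(378,168,58),(385,110,58),(216,262,0),(343,262,0)]:
    print(u,v,onz(c,u,v,z).round(1),X[v,u].round(1))
c=load("scene0.npz");X=cloud(c)
for nm,u,v in[("mug",400,212),("cup",376,182),("bar",269,214)]:print(nm,X[v,u].round(0))
big=cv2.resize(c["p"][150:260,100:420,::-1],None,fx=2.4,fy=2.4,interpolation=cv2.INTER_CUBIC);cv2.imwrite("pics/crop1.png",big)
E
```

```text
scene green [324, 232, 38, 16, 476] med [653.  66.  37.] p2 [645.  20.   5.] p98 [656. 114.  58.]
scene yel [282, 246, 33, 30, 463] med [709. -60.  21.] p2 [ 662. -100.    4.] p98 [745. -18.  25.]
scene brown [113, 146, 44, 39, 700] med [ 301. -569.   62.] p2 [ 221. -644.   31.] p98 [ 368. -503.   69.]
scene brown [198, 160, 56, 24, 909] med [ 354. -264.   56.] p2 [ 320. -347.   25.] p98 [ 382. -185.   69.]
scene brown [253, 166, 8, 20, 92] med [ 381. -164.   53.] p2 [ 349. -174.   17.] p98 [ 392. -155.   67.]
scene brown [145, 171, 20, 20, 139] med [ 378. -495.   49.] p2 [ 354. -518.    6.] p98 [ 394. -471.   68.]
scene brown [261, 191, 17, 34, 419] med [ 525. -132.   46.] p2 [ 453. -152.   35.] p98 [ 583. -111.   50.]
scene brown [143, 199, 31, 77, 1041] med [ 601. -445.   13.] p2 [ 446. -507.    3.] p98 [ 720. -398.   17.]
scene brown [527, 202, 33, 40, 570] med [644. 635.  68.] p2 [629. 577.  12.] p98 [667. 667. 119.]
scene brown [327, 205, 25, 27, 452] med [550.  80.  12.] p2 [501.  45.   3.] p98 [599. 102.  24.]
scene brown [517, 219, 43, 62, 1140] med [764. 544.  66.] p2 [684.
[... 2599 characters left out ...]
 42.2  14.2]
378 150 [638.6  34.   14.5] [639.4  33.7  11.9]
256 125 [495.6  62.    3. ] [495.6  62.    2.7]
254 88 [496.1 101.4  26. ] [496.1 101.4  25.9]
385 88 [636.6 101.3  26. ] [637.1 101.4  24.4]
254 71 [496.6 118.3  26. ] [ 4.945e+02  1.212e+02 -2.000e-01]
383 72 [633.  117.2  26. ] [641.1 120.1  -1. ]
412 69 [650.9 116.3  58. ] [674.2 123.4  -2.3]
402 171 [652.5  17.3  58. ] [ 6.753e+02  6.400e+00 -3.000e-01]
378 168 [627.   20.5  58. ] [6.45e+02 1.03e+01 4.00e-01]
385 110 [628.7  78.7  58. ] [640.5  78.8  20.6]
216 262 [ 436.8 -118.4    0. ] [ 436.9 -118.2    0.5]
343 262 [ 609.3 -118.4    0. ] [ 609.5 -119.    -1.2]
mug [592. 236.  72.]
cup [412. 214.  36.]
bar [ 554. -131.   47.]
```

View pics/crop1.png

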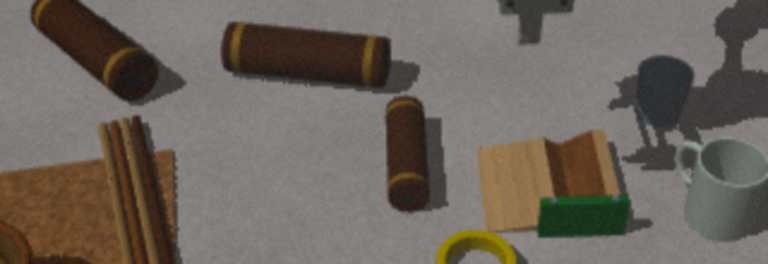

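The crop confirms it: the bar at (269,214) is about 160 mm long and 50 mm thick, and the other two are about 70 mm thick. Next I fit its axis, the cradle line and the obstacles.

```bash
python3 - <<'E'
from h import *
for n in("scene","side"):
    c=load(n+"0.npz"); X=cloud(c)
    m=(c["d"]>0)&(X[...,2]>15)&(X[...,2]<60)&(X[...,0]>430)&(X[...,0]<625)&(X[...,1]>-175)&(X[...,1]<-95)
    q=X[m]; t=q[q[:,2]>np.percentile(q[:,2],60)]
    # cylinder axis fit r=25, z=25
    from scipy.optimize import least_squares
    def f(p): # y=a+b(x-524)
        s=(q[:,1]-p[0]-p[1]*(q[:,0]-524))/np.hypot(1,p[1]); return np.hypot(s,q[:,2]-p[2])-25
    sel=(q[:,0]>455)&(q[:,0]<590); Q=q; q=q[sel]
    r=least_squares(f,[-130,0,25],loss='soft_l1')
    print(n,r.x,np.degrees(np.arctan(r.x[1])),np.percentile(Q[:,0],[1,99]),np.std(f(r.x)))
    for nm,lo,hi in[("mug",(520,170,20),(680,330,100)),("cup",(350,150,10),(470,280,75)),("tape",(640,-110,12),(760,-5,30))]:
        m=(c["d"]>0)&np.all((X>lo)&(X<hi),-1); print(nm,X[m].min(0).round(0),X[m].max(0).round(0))
c=load("wrist0.npz");X=cloud(c)
for u in(262,300,340,365):
    col=X[85:225,u]; print(u,[col[i].round(0).tolist() for i in (np.argmin(np.where((col[:,1]>50)&(col[:,1]<90),col[:,2],99)),np.argmax(np.where(col[:,1]<50,col[:,2],0)))])
E
```

```text
scene [-1.30657442e+02  3.00745225e-03  2.33896775e+01] 0.17231380163839574 [447.38015492 605.88715956] 1.350451980213014
mug [570. 192.  20.] [674. 279.  93.]
cup [405. 171.  10.] [470. 240.  73.]
tape [ 658. -102.   12.] [747. -16.  27.]
side [-1.32071582e+02  5.55364761e-03  2.39052430e+01] 0.318197297789798 [442.28727505 599.93369521] 2.608077995876178
mug [562. 189.  20.] [663. 274.  94.]
cup [404. 164.  10.] [469. 243.  74.]
tape [ 653. -108.   12.] [741. -15.  30.]
262 [[503.0, 62.0, 2.0], [503.0, 41.0, 15.0]]
300 [[548.0, 62.0, 2.0], [547.0, 40.0, 15.0]]
340 [[595.0, 61.0, 2.0], [594.0, 41.0, 15.0]]
365 [[624.0, 62.0, 4.0], [623.0, 42.0, 15.0]]
```

Bar axis is at y≈-131 with x 444…604, so it lies nearly parallel to the groove. The cradle origin is about (580, 62) with yaw about 0. Tool axes are tool x = world +y, tool y = world +x and tool z = down. I'll go behind the bar with the fingers open.

```bash
python3 -m jog '[0,-46,0,10,0, 0,-46,0,20,0, 0,-46,0,30,0, 0,-46,0,40,0, 0,0,0,40,0]'; python3 -m jog '[0,0,0,30,0, 0,0,0,20,0, 0,0,0,10,0, 0,0,0,0,0]'
```

```text
time: 0.65
tool_pos: [529.2, -176.2, 122.7]
tcp_rot: [3.129, 0.005, 1.577]
contact_force: [0.1, 0.5, -0.5]
grip_width: 92.0
time: 1.05
tool_pos: [525.6, -177.1, 53.9]
tcp_rot: [3.14, -0.001, 1.573]
contact_force: [0.2, 0.1, 0.6]
grip_width: 91.9
```

```bash
python3 -m jog '[0,0,-1,5,0, 0,0,0,4,0, 0,0,0,0,0]'; python3 - <<'E'
from plant import *
import cv2
for n in("side","scene"):
    p,d=capture(n)
    cv2.imwrite(f"pics/{n}1.png",cv2.resize(p[150:270,200:400,::-1],None,fx=3.5,fy=3.5))
E
```

```text
time: 1.35
tool_pos: [526.1, -177.3, 46.7]
tcp_rot: [3.136, 0.001, 1.574]
contact_force: [-0.2, -0.3, 0.8]
grip_width: 91.5
```

View pics/side1.png

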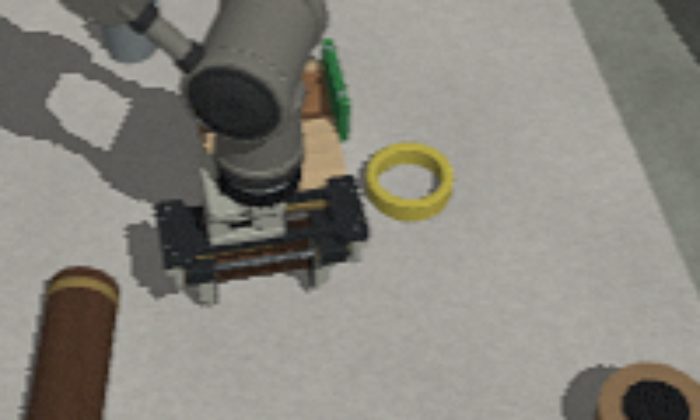

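The side view shows the fingers at about (205,290) and (312,275) in the crop, behind the bar. The tape at (408,182) is clear. Pushing slowly.

```bash
python3 -m jog '[0,3,0,0,0, 0,3,0,0,0, 0,3,0,0,0, 0,3,0,0,0, 0,3,0,0,0]'; python3 -m jog '[0,4,0,0,0, 0,4,0,0,0, 0,4,0,0,0, 0,4,0,0,0, 0,4,0,0,0]'
python3 - <<'E'
from plant import *
import cv2
p,d=capture("wrist");cv2.imwrite("pics/w2.png",p[:,:,::-1])
E
```

```text
time: 1.95
tool_pos: [527.1, -161.5, 48.7]
tcp_rot: [3.133, 0.003, 1.574]
contact_force: [0.4, 0.0, -0.0]
grip_width: 92.0
time: 2.45
tool_pos: [527.0, -139.6, 48.6]
tcp_rot: [3.133, 0.003, 1.574]
contact_force: [0.2, 0.2, 1.0]
grip_width: 91.4
```

View pics/w2.png

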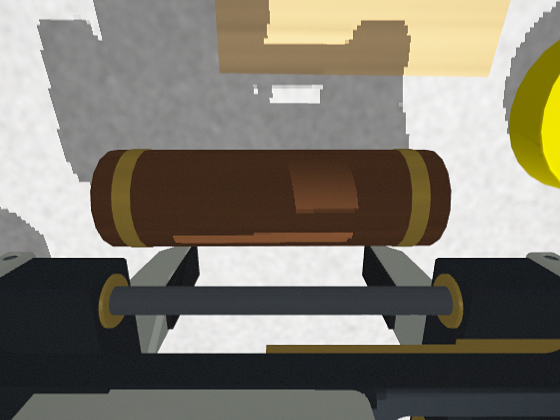

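The bar, spanning (92–450, 150–246), lies square across both fingertips and the ramp is ahead. Continuing.

```bash
python3 -m jog '[0,4,0,0.5,0, 0,4,0,0.5,0, 0,4,0,0.5,0, 0,4,0,0,0, 0,4,0,0,0]'; python3 -m jog '[0,4,0,0,0, 0,4,0,0,0, 0,4,0,0,0, 0,4,0,0,0, 0,4,0,0,0]'
python3 - <<'E'
from plant import *
import cv2
p,d=capture("wrist");cv2.imwrite("pics/w3.png",p[:,:,::-1])
E
```

```text
time: 3.0
tool_pos: [526.9, -117.6, 46.8]
tcp_rot: [3.133, 0.002, 1.574]
contact_force: [-0.1, 0.5, -0.8]
grip_width: 91.9
time: 3.5
tool_pos: [526.8, -95.8, 46.8]
tcp_rot: [3.133, 0.002, 1.574]
contact_force: [-0.5, 0.1, -0.1]
grip_width: 91.8
```

View pics/w3.png

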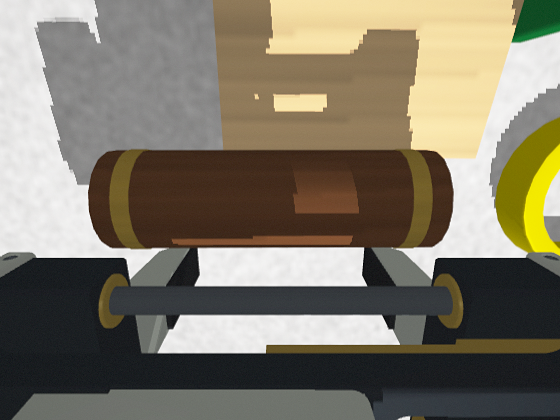

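The bar is still square on the fingers with its leading side at the ramp's foot (row ~150). On up the ramp.

```bash
for i in 1; do :; done; python3 -m jog '[0,4,0,0,0, 0,4,0,0,0, 0,4,0,0,0, 0,4,0,0,0, 0,4,0,0,0]'; python3 -m jog '[0,4,0,0,0, 0,4,0,0,0, 0,4,0,0,0, 0,4,0,0,0, 0,4,0,0,0]'; python3 -m jog '[0,4,0,0,0, 0,4,0,0,0, 0,4,0,0,0, 0,4,0,0,0, 0,4,0,0,0]'
python3 - <<'E'
from plant import *
import cv2
p,d=capture("wrist");cv2.imwrite("pics/w4.png",p[:,:,::-1])
E
```

```text
time: 4.05
tool_pos: [527.1, -74.3, 47.1]
tcp_rot: [3.132, 0.003, 1.574]
contact_force: [1.0, -2.3, 2.0]
grip_width: 91.8
time: 4.55
tool_pos: [527.8, -53.5, 47.7]
tcp_rot: [3.13, 0.005, 1.574]
contact_force: [0.2, -2.6, 1.0]
grip_width: 91.7
time: 5.05
tool_pos: [527.6, -31.6, 47.5]
tcp_rot: [3.13, 0.005, 1.574]
contact_force: [0.3, -2.7, 1.1]
grip_width: 91.9
```

View pics/w4.png

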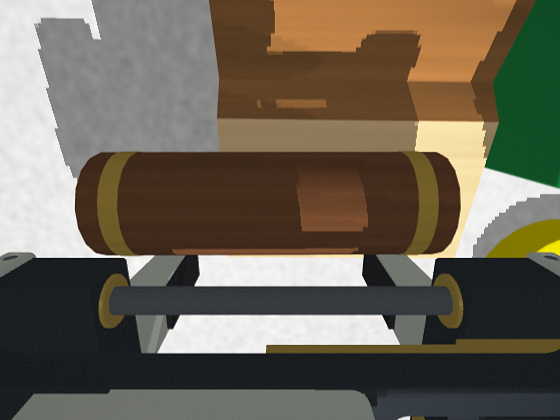

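The bar is on the ramp, square and in contact (2.7 N). The lip line is at row ~120. Slower now.

```bash
python3 -m jog '[0,4,0,0,0, 0,4,0,0,0, 0,4,0,0,0, 0,4,0,0,0, 0,4,0,0,0]'; python3 -m jog '[0,2.5,0,0,0, 0,2.5,0,0,0, 0,2.5,0,0,0, 0,2.5,0,0,0, 0,2.5,0,0,0]'
python3 - <<'E'
from plant import *
import cv2
p,d=capture("wrist");cv2.imwrite("pics/w5.png",p[:,:,::-1])
E
```

```text
time: 5.6
tool_pos: [527.3, -9.6, 47.3]
tcp_rot: [3.131, 0.004, 1.574]
contact_force: [0.1, -2.7, 1.0]
grip_width: 91.7
time: 6.1
tool_pos: [527.2, 4.3, 47.3]
tcp_rot: [3.131, 0.004, 1.574]
contact_force: [0.6, -1.7, 0.3]
grip_width: 91.5
```

View pics/w5.png

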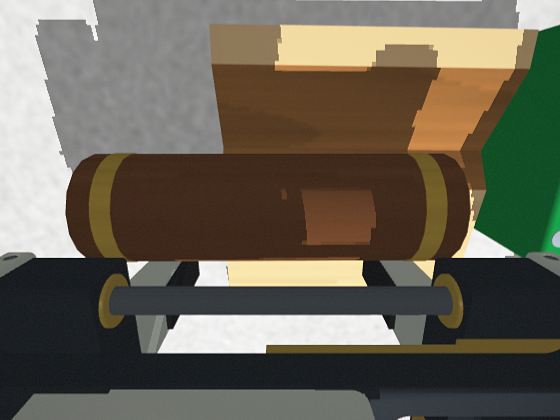

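The bar is at the lip, with the groove's back beyond it. A few more slow rows should let it roll in.

```bash
python3 -m jog '[0,2.5,0,0,0, 0,2,0,0,0, 0,2,0,0,0, 0,2,0,0,0, 0,1,0,0,0]'; 
python3 - <<'E'
from plant import *
import cv2
p,d=capture("wrist");cv2.imwrite("pics/w6.png",p[:,:,::-1])
E
```

```text
time: 6.65
tool_pos: [526.1, 16.1, 46.4]
tcp_rot: [3.134, 0.002, 1.574]
contact_force: [-0.8, 0.1, -0.3]
grip_width: 91.7
```

View pics/w6.png

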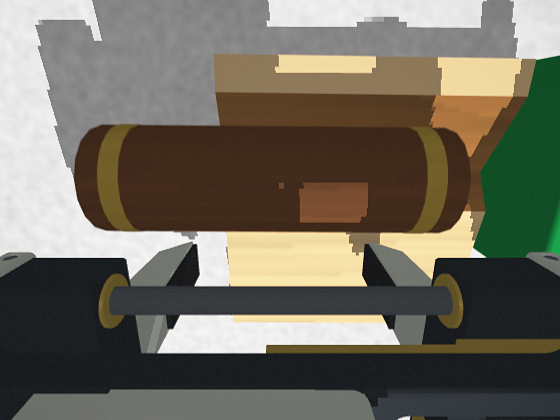

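It rolled in. Retreat back and up, close the fingers, and look.

```bash
python3 -m jog '[0,-12,0,0,0, 0,-8,0,-30,0, 0.5,0,0,-45,0, 1,0,-40,-40,0, 1,0,-45,0,0]'; python3 -m jog '[1,30,-30,0,0, 1,30,-10,0,0, 1,0,0,0,0]'
python3 - <<'E'
from plant import *
from h import *
o=get_obs();print(o["tool_pos"],o["grip_width"])
for n in("scene","side","wrist"):
    c=calibration(n)
    p,d=capture(n);np.savez(f"{n}7.npz",p=p,d=d,**c)
    c=load(n+"7.npz");X=cloud(c)
    cv2.imwrite(f"pics/{n}7.png",p[:,:,::-1])
    m=(d>0)&np.all((X>(420,30,30))&(X<(635,95,70)),-1)
    if m.sum()>30:
        q=X[m];cols=np.unique(q[:,0].round(-1)); print(n,m.sum(),np.percentile(q,[1,99],axis=0).round(1))
        s=(q[:,0]>460)&(q[:,0]<590);t=q[s&(q[:,2]>50)];print(np.polyfit(t[:,0],t[:,1],1),t.mean(0))
E
```

```text
time: 7.2
tool_pos: [447.7, -8.3, 158.9]
tcp_rot: [3.132, 0.004, 1.574]
contact_force: [0.5, -0.9, 1.2]
grip_width: 72.4
time: 7.5
tool_pos: [402.0, 50.0, 159.9]
tcp_rot: [3.131, 0.004, 1.569]
contact_force: [-0.0, -0.5, -0.5]
grip_width: 48.1
[401.95811121  50.02381975 159.92698524] 48.05571998210842
scene 693 [[446.8  39.3  31. ]
 [606.4  86.9  58.2]]
[-1.42612017e-02  7.08109693e+01] [526.45313852  63.30311487  53.5726388 ]
side 503 [[442.1  34.9  30.8]
 [599.   78.7  61. ]]
[-8.23140515e-03  6.22435740e+01] [524.7635387   57.92403266  54.4874678 ]
wrist 11756 [[443.   40.3  32.7]
 [600.5  86.8  57.4]]
[-9.78551543e-03  6.84582153e+01] [525.15505332  63.31930239  54.53777619]
```

View pics/wrist7.png

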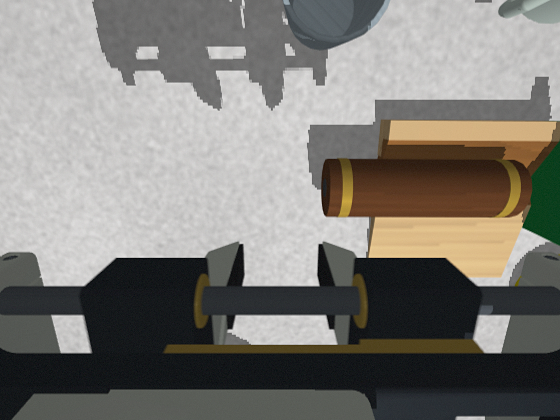

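View pics/scene7.png

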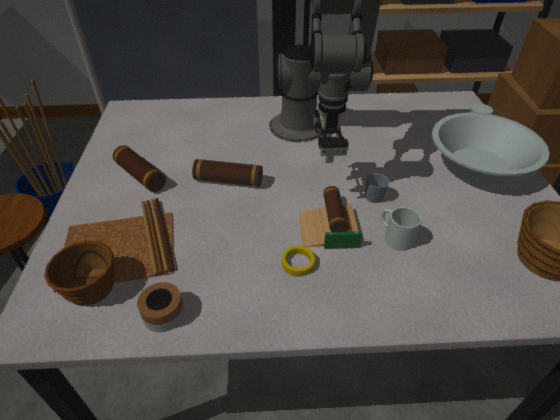

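The bar lies in the groove, end at x≈443 (wrist pixel (325,187)), square, with about 38 mm left to the stop. Close fully, line up on its axis, descend beside the free end.

```bash
python3 -m jog '[1,12,0,20,0, 1,0,0,30,0, 1,0,0,30,0, 1,0,0,20,0, 1,0,0,0,0]'; python3 -m jog '[1,0,0,6,0, 1,0,0,0,0, 1,0,0,0,0]'
python3 - <<'E'
from plant import *
import cv2
for n in("wrist","side"):
    p,d=capture(n);cv2.imwrite(f"pics/{n}8.png",p[:,:,::-1])
E
```

```text
time: 8.15
tool_pos: [411.9, 54.9, 56.9]
tcp_rot: [3.123, 0.007, 1.563]
contact_force: [-0.9, -0.5, 0.4]
grip_width: 1.2
time: 8.45
tool_pos: [414.1, 53.3, 51.5]
tcp_rot: [3.121, 0.007, 1.561]
contact_force: [-0.5, -0.0, -0.6]
grip_width: 0.7
```

View pics/wrist8.png

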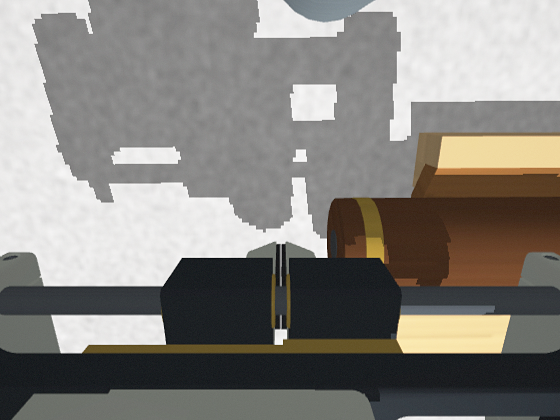

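View pics/side8.png

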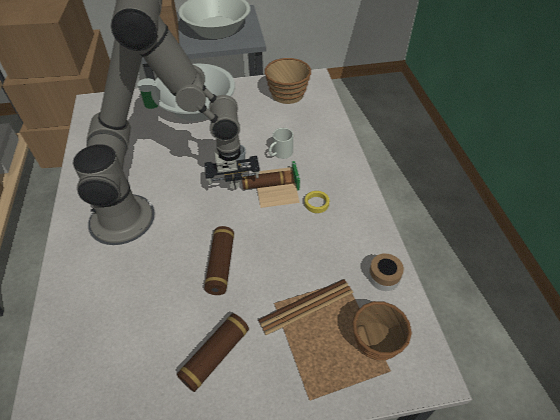

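Closed fingers at (280,250) stand about 10 mm short of the free end and about 9 mm low in y. Correct y and lower slightly, then push.

```bash
python3 -m jog '[1,8,-1,5,0, 1,2,0,2,0, 1,0,0,0,0]';python3 -m jog '[1,0,2,0,0, 1,0,2,0,0, 1,0,2,0,0, 1,0,2,0,0, 1,0,2,0,0]'
```

```text
time: 8.85
tool_pos: [413.9, 64.4, 45.2]
tcp_rot: [3.118, 0.007, 1.561]
contact_force: [-0.1, -0.3, -1.0]
grip_width: 0.4
time: 9.35
tool_pos: [424.7, 64.6, 45.6]
tcp_rot: [3.118, 0.007, 1.562]
contact_force: [0.5, 0.3, 0.6]
grip_width: 0.2
```

```bash
python3 -m jog '[1,-0.5,2.5,0,0, 1,0,2.5,0,0, 1,0,2.5,0,0, 1,0,2.5,0,0, 1,0,2.5,0,0]';python3 -m jog '[1,0,2.5,0,0, 1,0,2.5,0,0, 1,0,2.5,0,0]'
python3 - <<'E'
from plant import *
import cv2
p,d=capture("wrist");cv2.imwrite("pics/w9.png",p[:,:,::-1])
E
```

```text
time: 9.85
tool_pos: [436.3, 63.9, 45.5]
tcp_rot: [3.123, 0.007, 1.562]
contact_force: [-2.4, 0.9, 0.5]
grip_width: 0.4
time: 10.15
tool_pos: [444.5, 63.9, 45.6]
tcp_rot: [3.122, 0.007, 1.562]
contact_force: [-1.0, -1.1, 0.0]
grip_width: 0.5
```

View pics/w9.png

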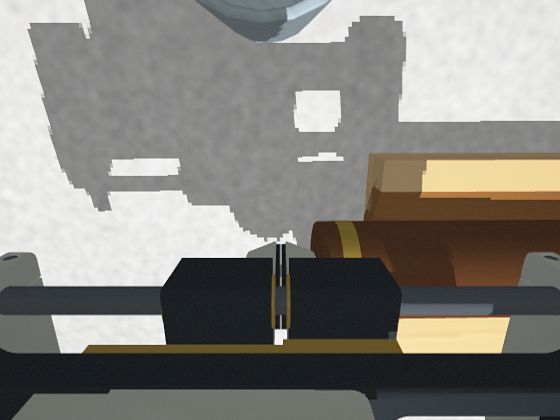

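The bar's end at (312,240) touches the fingers and slides steadily at 1–2 N. On to the stop.

```bash
python3 -m jog '[1,0,2.5,0,0, 1,0,2.5,0,0, 1,0,2,0,0]';python3 -m jog '[1,0,2,0,0, 1,0,2,0,0]'; python3 -m jog '[1,0,1.5,0,0, 1,0,1.5,0,0]'
```

```text
time: 10.5
tool_pos: [452.6, 63.7, 45.7]
tcp_rot: [3.122, 0.007, 1.562]
contact_force: [-1.3, -0.6, 0.1]
grip_width: 0.6
time: 10.7
tool_pos: [457.0, 63.7, 45.7]
tcp_rot: [3.122, 0.007, 1.562]
contact_force: [-1.1, 0.2, -0.5]
grip_width: 0.7
time: 10.9
tool_pos: [460.3, 63.6, 45.7]
tcp_rot: [3.122, 0.007, 1.562]
contact_force: [-1.3, 0.1, -0.8]
grip_width: 0.3
```

```bash
for k in 1; do :; done; python3 -m jog '[1,0,1.5,0,0]'; python3 -m jog '[1,0,1.5,0,0]'; python3 -m jog '[1,0,1.5,0,0]'
```

```text
time: 11.0
tool_pos: [461.9, 63.6, 45.7]
tcp_rot: [3.122, 0.007, 1.562]
contact_force: [-1.0, 0.4, -0.1]
grip_width: 0.7
time: 11.1
tool_pos: [462.3, 63.6, 45.6]
tcp_rot: [3.125, 0.007, 1.562]
contact_force: [-8.2, -0.4, 7.2]
grip_width: 0.4
time: 11.2
tool_pos: [462.2, 63.6, 45.5]
tcp_rot: [3.128, 0.007, 1.562]
contact_force: [-8.7, -0.1, 6.3]
grip_width: 0.5
```

```bash
python3 - <<'E'
from plant import *
import cv2
p,d=capture("side");cv2.imwrite("pics/s10.png",cv2.resize(p[140:220,200:330,::-1],None,fx=5,fy=5,interpolation=cv2.INTER_CUBIC))
E
```

```text
(no output)
```

View pics/s10.png

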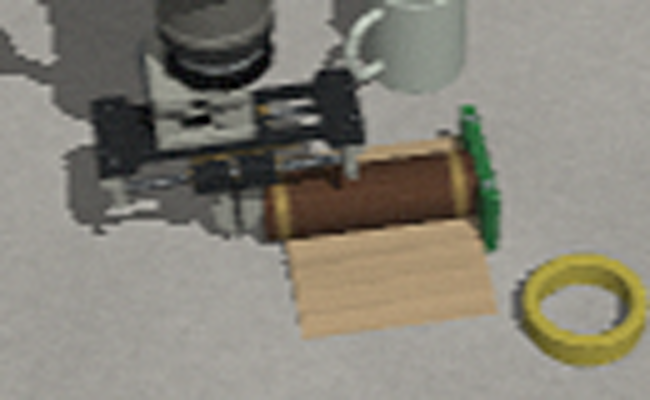

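Force jumped to 8 N and motion stopped. The crop shows the bar's end on the green stop at (475,180). Back straight off, rise, and check.

```bash
python3 -m jog '[1,0,-2,0,0, 1,0,-8,0,0, 1,0,-20,0,0, 1,0,-10,0,0]';python3 -m jog '[1,0,0,-20,0, 1,0,0,-40,0, 1,0,0,-40,0, 1,0,0,-20,0, 1,0,0,0,0]'
python3 - <<'E'
from plant import *
from h import *
print(get_obs()["contact_force"])
for n in("scene","side","wrist"):
    c=calibration(n)
    p,d=capture(n);np.savez(f"{n}11.npz",p=p,d=d,**c)
    c=load(n+"11.npz");X=cloud(c)
    cv2.imwrite(f"pics/{n}11.png",p[:,:,::-1])
    hsv=cv2.cvtColor(p,cv2.COLOR_RGB2HSV);g=(hsv[...,0]>45)&(hsv[...,0]<85)&(hsv[...,1]>120)
    m=(d>0)&~g&np.all((X>(430,30,30))&(X<(660,95,60)),-1); q=X[m]
    t=q[(q[:,2]>52)&(q[:,0]>500)&(q[:,0]<620)]
    print(n,np.percentile(q,[1,99],axis=0).round(1).tolist(),np.polyfit(t[:,0],t[:,1],1),np.polyfit(t[:,0],t[:,2],1),t.mean(0).round(1))
    for nm,lo,hi in[("mug",(520,170,20),(680,330,100)),("cup",(350,150,10),(470,280,75)),("tape",(640,-110,12),(760,-5,30))]:
        m=(d>0)&np.all((X>lo)&(X<hi),-1)
        if m.sum(): print(nm,X[m].min(0).round(0),X[m].max(0).round(0))
E
```

```text
time: 11.65
tool_pos: [423.3, 63.9, 45.4]
tcp_rot: [3.123, 0.007, 1.562]
contact_force: [0.0, 0.4, 0.1]
grip_width: 0.4
time: 12.15
tool_pos: [419.2, 64.8, 169.7]
tcp_rot: [3.122, 0.007, 1.561]
contact_force: [0.4, 0.2, -0.4]
grip_width: 0.3
[ 0.38910299  0.18901615 -0.38261694]
scene [[482.7, 34.6, 31.3], [654.2, 87.1, 57.6]] [-1.22280554e-02  7.00467223e+01] [1.82288538e-03 5.33514118e+01] [561.8  63.2  54.4]
mug [567. 191.  20.] [674. 278.  95.]
cup [405. 170.  11.] [470. 240.  71.]
tape [ 657. -102.   12.] [747. -15.  27.]
side [[479.1, 32.5, 30.9], [642.2, 80.4, 59.4]] [-1.41590528e-03  5.91730871e+01] [-3.78854696e-03  5.71973056e+01] [559.8  58.4  55.1]
mug [562. 184.  21.] [666. 281.  97.]
cup [411. 163.  10.] [470. 235.  71.]
tape [ 653. -108.   12.] [741. -16.  30.]
wrist [[480.3, 38.3, 33.0], [639.3, 86.3, 57.6]] [-1.08352325e-02  6.87012440e+01] [-5.19905558e-04  5.53582380e+01] [559.9  62.6  55.1]
mug [563. 189.  20.] [636. 223.  82.]
cup [404. 168.  10.] [470. 226.  72.]
tape [654. -89.  12.] [672. -27.  25.]
```

View pics/wrist11.png

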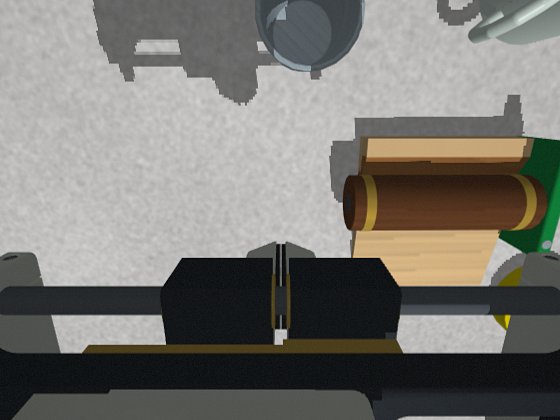

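View pics/side11.png

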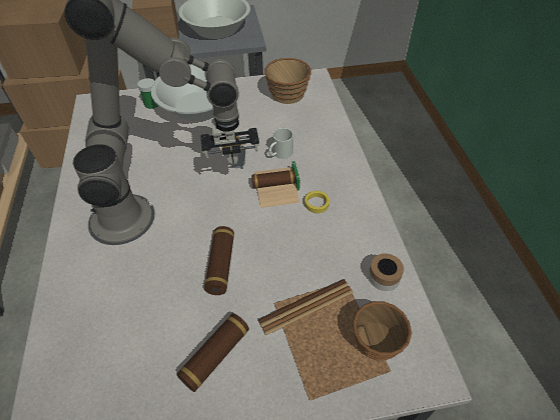

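```bash
python3 -c "from plant import *; print(get_obs()['dq'].round(4)); print(close_job())"
```

```text
[-0.0003  0.023   0.0111  0.001   0.0034 -0.0011]
the job is handed in; nothing more can be done
None
```

The smallest bar is home in the V groove against the green stop, and I handed the job in at about 12.3 s of the 51 s allowed. I rolled it along the bench, up the ramp and over the lip with both open fingertips on its side. Then I pushed its free end along the groove with the closed fingertips.

- **Against the stop:** during the end push the force jumped from about 1 N to 8–9 N and motion stopped. After backing off, the wrist view put the bar from x≈480 to 639 mm. The stop face is at about 640 mm, so any gap is below what the cameras resolve; the force jump is the main proof of contact.
- **Lying in the groove:** the bar is level and about 0.6° from my nominal groove line, which is within measuring error.
- **Where it sits across the groove:** the side camera placed the bar about 5 mm lower in y than the other two cameras. It showed a similar bias (about 5 mm) when the bar first rolled into the groove, so I put it down to which part of the bar that camera sees.
- **Other objects:** the mug, tin cup and tape roll measured where they started, within camera noise of a few mm. The one exception was the mug's far edge in the side view, which read about 7 mm further out; I took that as noise because the scene view agreed within about 3 mm.
- **Finish:** the gripper is clear above the bench, with about 0.5 N on the tool and nothing touching. The arm was nearly still at hand-in (0.02 rad/s or less on any joint).
- **Bar not crooked at the start:** the task describes it as crooked to the groove, but I measured only about 0.2–0.3°, so no straightening was needed.

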